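Offer the safety lid up to the test box and hold its hinges in line for the pins

ROBOT

A 6-joint arm with a two-finger parallel gripper is mounted at the origin on the work surface. World frame = base frame: x ahead of the robot, y to its left, z up, the work surface at z = 0. Lengths are in mm, angles in rad, forces in N, time in s.
With the tool pointing down it reaches from about 350 to 975 mm from the base axis. Payload 7.1 kg.
Tool frame: the origin (TCP) lies at the very end of the fingers, on their centre line; the grasp point (between the pads) lies 19 mm behind it; y points along the fingers, z is the direction in which the jaws open and shut, and the axes are right-handed (so a half turn about y gives the same grasp; the last joint's range is limited). The gripper opens to 88 mm and grips with 3 to 60 N. Pads are 20 mm wide; open, the fingers measure 115 mm over their backs; the gripper's body (75 mm by 178 mm) begins 61 mm behind the grasp point.
Start: joints at [-1.152, 0.423, 1.63, -0, 1.089, -0.019], TCP at [264.982, -566.029, 186.075] pointing down, gripper open.
Joint ranges: [-3, 3], [-0.9, 2.11], [0.09, 2.58], [-1.31, 4.45], [0.11, 2.69], [-2.54, 2.54]. Speed limits (rad/s): [2.39, 2.39, 3.01, 3.14, 3.14, 3.14].

INTERFACE

Orientations are given as a rotation vector (axis times angle).
In Python, from workcell import ctrl gives the robot as it stands.
- The arm moves only by the shell command python3 -m jog 'ROWS'. ROWS is JSON, a list of rows, each a list of 3 entries, a list of its own where there are three numbers: the opening, from 0 (shut) to 1 (fully open), then the shift along the tool's x, y, z in cm, then the turn, a rotation vector about the tool's x, y, z in rad. In form: [[claw, [dx, dy, dz], [wx, wy, wz]], ...]. A call has 1 to 8 rows; each row is the pose to reach, as a shift and turn from the pose commanded when the call began, along the tool's axes at that moment; what a row does not reach only later rows make up. A row lasts 1/10 s, in which the tool goes at most 50 mm and 8.59 degrees, less where a joint would pass 70% of its speed; a pose out of reach is approached as far as the arm can. A call with a gripper value outside its range is refused whole. The fingers move at their own pace and stop on an object; the grip force is fixed at half the most. Time passes only in rows, so rows that repeat a pose let the fingers close. It gives the time, the measured TCP pose, the force and the opening at its end, in the units of the state.
- ctrl.get_obs(): the state, without advancing time (a new reading comes with each control period).
- ctrl.get_image(name): name is "side" or "top"; returns a dict with "color" (480x640x3 uint8, red, green, blue), "z_map" (480x640 float32, mm along the optical axis (not along the pixel's ray), 0 where there is no reading), "fx", "fy", "cx", "cy" (pixels), "pose" (4x4, takes a point from camera to world coordinates). Camera axes: x right, y down, z forward; pixel columns grow to the right and rows downward; lengths in mm; the calibration is good to about 2 mm. A picture is of the moment at which its call begins.
- ctrl.close_job(): hands the job in, once; it reports no verdict.
The state is a dict: "t": time; "qpos": joint angles; "qvel": joint speeds; "joint_torque": joint torques, N m; "ee_pos": TCP position; "orientation": TCP orientation; "ft_force": force on the tool from outside, world axes, zero at the start; "moment": the same for the moment, N m; "width": finger opening in mm.
Only numpy, scipy, OpenCV 4.12 (cv2) and the standard library are available. Lean on these libraries where they do the work, as an engineer would, in place of code of your own. Each camera call takes 0.05 s, during which the arm holds its last target.

TASK

I am refitting the clear safety lid to the board test box: pick the lid up by its red handle, bring it over the box so that each of its two hinge knuckles goes between the pair of knuckles on the box's rear edge, and line the holes up so that I can push the hinge pins in. Finish still holding it there, level and still, with its weight on you and not on the box; do not let go. Do not bang the lid into the box, and leave everything else on the bench where it is.

Things in the scene. Friction and masses are not known exactly. Their poses are not given: they have to be found in the camera images.
- lid_handle (a point): Centre of the loose lid's red handle bar; axes as the lid's: y along the bar, x to the hinge edge, z up. Bar 124 mm long (y), 14 mm wide (x), 14 mm high, 26 mm free space under it, between two end legs 96 mm apart inside. It is 47 mm above the lid's underside, over the middle of the lid; the lid balances within a few mm of it. Lid starts flat on the bench.
- lid_hinge_left (a point): Centre of the hole in the lid's left hinge knuckle, a dark steel tube along y: 14 mm outside, 8 mm hole, 20 mm long. From the handle's centre it is +80 mm in the lid's x, +60 mm in y, 38 mm below. The lid: aluminium frame with clear pane, 140 (x) x 180 (y) x 14 mm, 0.35 to 0.6 kg; the knuckle's centre is 10 mm out past its rear edge.
- lid_hinge_right (a point): The same for the lid's right knuckle, at -60 mm in the lid's y. When fitted, the lid points the same way as the box, left knuckle to left hinge, right to right; its rear edge is then 3 mm clear of the box's knuckles, its underside 8 mm above the box's rim and the handle's centre 140 mm above the bench.
- box: Open-topped grey test box fixed to the bench, green board inside, 150 (its x) x 190 (y) x 85 mm high. Origin: centre of its underside. x points from its front panel (sockets, switch) to the hinge side, z up. Two rubber bumpers stand 3 mm above the front corners of its rim, 5 mm below the fitted lid, which touches nothing.
- box_hinge_left (a point): Where the hole of the lid's left knuckle belongs: on the hinge axis, midway between the two knuckles of the box's left hinge, dark steel tubes along y, 14 mm outside, 8 mm hole, 15 mm long, with a gap of 25 mm, open above (2.5 mm spare each side of the lid's knuckle). In the box's frame: x 83, y 60, z 102 mm.
- box_hinge_right (a point): The same for the box's right hinge: x 83, y -60, z 102 mm in the box's frame.
- pin_tray: Low steel tray 75 x 110 x 18 mm holding the two hinge pins, near right. Leave alone. Origin at the centre of its underside.
- hinge_pin1: Brass bullet-nosed hinge pin, 6 mm thick, 73 mm long, lying in the tray. Leave alone.
- hinge_pin2: The other hinge pin, alike, in the tray. Leave alone.
- meter: Yellow multimeter lying flat, 200 x 100 x 55 mm, at the back. Leave alone.
- boards: Stack of green circuit boards, 85 x 120 x 20 mm, at the back. Leave alone.
- power_brick: Black power supply brick, 70 x 150 x 36 mm, at the right. Leave alone.
- screwdriver: Screwdriver with a red grip, 190 mm long, lying near left. Leave alone.
- flux_cleaner: Upright bottle, 56 mm across, 130 mm high, at the left. Leave alone.
- solder_reel: Upright blue and silver solder reel, 56 mm across, 44 mm high, at the near left. Leave alone.
Things that resemble listed ones, but are neither listed nor needed, are in the scene too. Leave any brown look-alike of the part that bears lid_handle alone.

How it is judged:
By the outcome, as a careful person would: the job done as asked, in the order asked, and still so for the second after the job is handed in, while the arm keeps its last pose, push and grip.
It also fails if it takes over 48 s, if anything falls off the work surface, if the arm or the gripper's body presses on something with over 40 N, if the wrist force passes 120 N, or if a joint passes its speed limit or range.

## Working session

There is one attempt and no reset: what is moved stays moved. The work goes in short steps, Python scripts to look and compute and a shell command to move; the robot and the scene stay as the last step left them, time stands still between calls to the robot, and variables do not carry over. Pictures are saved under pics/ and viewed, and the job is handed in when it is done.

```bash
ls; mkdir -p pics; python3 - <<'E'
from workcell import ctrl
import cv2,numpy as np
o=ctrl.get_obs();print(o)
for n in ['top','side']:
    im=ctrl.get_image(n);cv2.imwrite(f'pics/{n}0.png',im['color'][...,::-1]);np.savez(f'{n}0.npz',**im)
    print(n,im['fx'],im['fy'],im['cx'],im['cy'],im['pose'])
E
```

```text
pics
{'t': 0.0, 'qpos': array([-1.15198913e+00,  4.23847791e-01,  1.63068891e+00,  2.12062005e-05,
        1.08856881e+00, -1.89944311e-02]), 'qvel': array([ 0.00078141,  0.00061736,  0.00134079,  0.00042232, -0.00041198,
        0.00101224]), 'joint_torque': array([-2.58136271e-03, -5.44633663e+01, -2.73674279e+01,  6.41090563e-02,
        2.26555875e-02, -1.07128430e-04]), 'ee_pos': array([ 264.75460403, -565.4855666 ,  185.29781839]), 'orientation': array([-0.44057958,  1.98070736, -1.97769345]), 'ft_force': array([-0.42101311, -0.20962078, -0.24968471]), 'moment': array([ 0.00121958, -0.01124762,  0.00064358]), 'width': 87.69435953365075}
top 554.0572125443043 554.0572125443043 316.50886637271157 241.5514647043644 [[ 1.16332385e-02 -9.88985279e-01  1.47556045e-01  3.17405291e+02]
 [-9.99928842e-01 -1.11159630e-02  4.32979200e-03  8.74209113e+01]
 [-2.64187301e-03 -1.47595915e-01 -9.89044219e-01  1.43172422e+03]
 [ 0.00000000e+00  0.00000000e+00  0.00000000e+00  1.00000000e+00]]
side 577.7891966190673 577.7891966190673 319.60518274046535 227.32244170664106 [[-9.15406018e-01 -2.98008847e-01  2.70596655e-01  1.26732611e+02]
 [-4.02505554e-01  6.85335626e-01 -6.06880844e-01  9.64449645e+02]
 [-4.59366710e-03 -6.64459033e-01 -7.47310572e-01  1.15811009e+03]
 [ 0.00000000e+00  0.00000000e+00  0.00000000e+00  1.00000000e+00]]
```

View pics/top0.png

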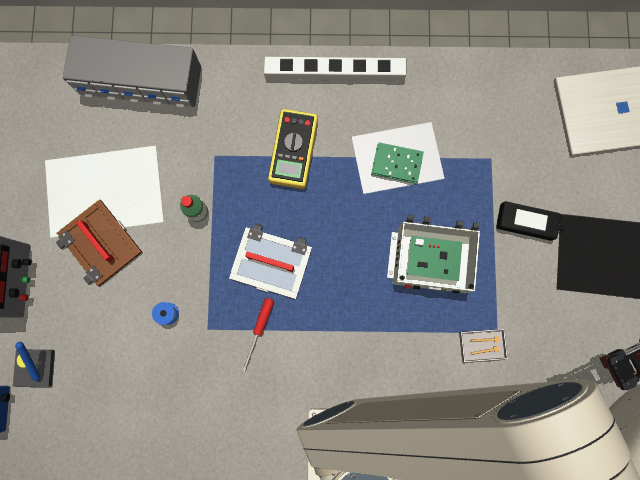

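View pics/side0.png

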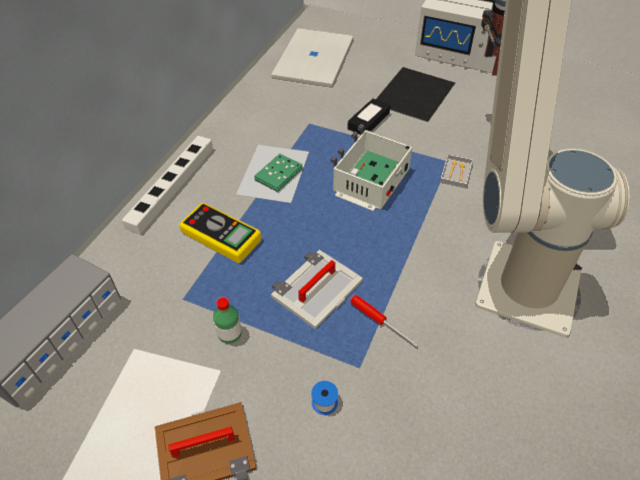

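Red handle candidates in the top view are:
- the clear/aluminium lid's handle (270,261), which is the one I choose
- the brown look-alike's handle (95,241)
- the screwdriver grip (263,317)
- the bottle cap (187,201)

In the side view the chosen handle is at (318,281). Next, a close crop to check it.

```bash
python3 - <<'E'
import cv2,numpy as np
T=cv2.imread('pics/top0.png');S=cv2.imread('pics/side0.png')
def c(I,x0,y0,w,h,W,H):return cv2.resize(I[y0:y0+h,x0:x0+w],(W,H),interpolation=cv2.INTER_CUBIC)
a=np.vstack([np.hstack([c(T,220,215,100,90,400,300*6//5)[:300],c(T,380,205,110,82,400,300)]),np.hstack([c(S,265,245,104,78,400,300),c(S,322,120,100,75,400,300)])])
cv2.imwrite('pics/crop0.png',a)
E
```

```text
(no output)
```

View pics/crop0.png

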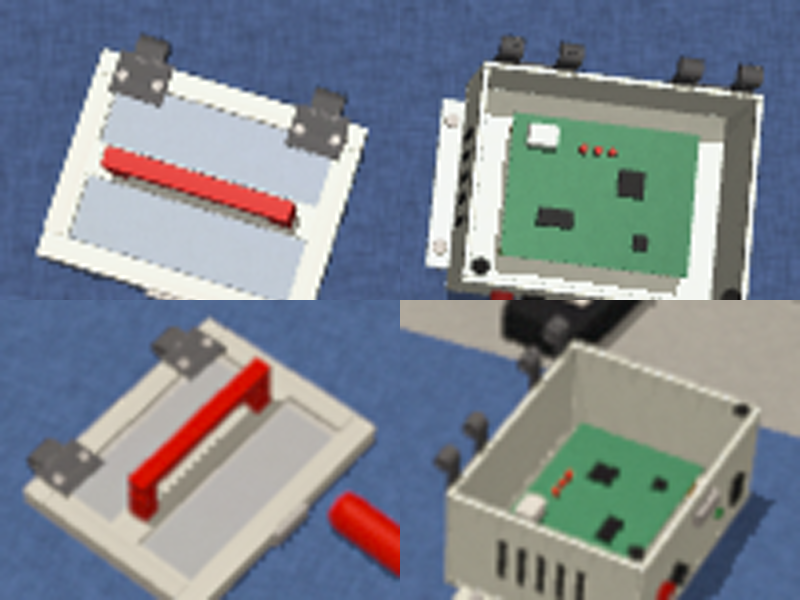

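The crop confirms it: the aluminium frame with a clear pane, grey knuckles and a red bar. The knuckles on both lid and box face roughly +x. Now I'll measure from both views.

```bash
cat > h.py <<'E'
import cv2,numpy as np
def load(f):
    d=np.load(f);return {k:d[k] for k in d}
def grab(n,f):
    from workcell import ctrl
    im=ctrl.get_image(n);cv2.imwrite(f'pics/{f}.png',im['color'][...,::-1]);np.savez(f'{f}.npz',**im);return im
def cloud(im):
    z=im['z_map'];v,u=np.mgrid[:480,:640]
    P=np.stack([(u-im['cx'])/im['fx']*z,(v-im['cy'])/im['fy']*z,z],-1)
    return P@im['pose'][:3,:3].T+im['pose'][:3,3]
def ray(im,u,v):
    d=im['pose'][:3,:3]@np.array([(u-im['cx'])/im['fx'],(v-im['cy'])/im['fy'],1.]);return im['pose'][:3,3],d/np.linalg.norm(d)
def onz(im,u,v,z):
    o,d=ray(im,u,v);return o+d*(z-o[2])/d[2]
def tri(a,ua,b,ub):
    o1,d1=ray(a,*ua);o2,d2=ray(b,*ub)
    A=np.stack([d1,-d2],1);s=np.linalg.lstsq(A,o2-o1,rcond=None)[0]
    p=o1+d1*s[0];q=o2+d2*s[1];return (p+q)/2,np.linalg.norm(p-q)
def proj(im,p):
    c=im['pose'][:3,:3].T@(np.asarray(p,float)-im['pose'][:3,3]);return np.array([im['fx']*c[0]/c[2]+im['cx'],im['fy']*c[1]/c[2]+im['cy']])
def red(im):
    h=cv2.cvtColor(im['color'],cv2.COLOR_RGB2HSV);return ((h[...,0]<8)|(h[...,0]>172))&(h[...,1]>150)&(h[...,2]>90)
E
python3 - <<'E'
from h import *
T=load('top0.npz');S=load('side0.npz')
for n,I,(x0,y0,x1,y1) in [('t',T,(220,220,320,296)),('s',S,(270,245,345,305))]:
    P=cloud(I);m=red(I);k=np.zeros_like(m);k[y0:y1,x0:x1]=1;m&=k
    p=P[m];z=p[:,2];print(n,m.sum(),'z pct',np.percentile(z,[2,25,50,75,98]).round(1))
    v,u=np.nonzero(m);print('px centroid',u.mean(),v.mean())
    t=p[(z>45)&(z<62)]
    r=cv2.minAreaRect(t[:,:2].astype(np.float32));print('rect all',r)
    # desk height noise
    q=P[220:240,215:235] if n=='t' else P[300:320,300:320]
    # box rim
    B=P.reshape(-1,3)
    s=(B[:,0]>480)&(B[:,0]<800)&(B[:,1]>-420)&(B[:,1]<-20)
    b=B[s];print('hist',np.histogram(b[:,2],bins=np.arange(0,120,5)))
    rim=b[(b[:,2]>80)&(b[:,2]<89)];print('rim z',np.median(rim[:,2]),cv2.minAreaRect(rim[:,:2].astype(np.float32)))
    kn=b[b[:,2]>94];print('kn',len(kn));
    if len(kn):print(kn.round(0)[:60:3])
E
```

```text
t 263 z pct [47.  52.  54.  56.2 61.4]
px centroid 269.1749049429658 260.90494296577947
rect all ((473.0183410644531, 211.701904296875), (122.68606567382812, 13.261597633361816), 73.5365219116211)
hist (array([6739, 1347,  377,  887,  494,   99,  234,  646,  670,  195,   75,
         64,   51,   54,   57,   60,  152,  145,   17,   18,   38,   79,
         28]), array([  0,   5,  10,  15,  20,  25,  30,  35,  40,  45,  50,  55,  60,
        65,  70,  75,  80,  85,  90,  95, 100, 105, 110, 115]))
rim z 84.79221258561745 ((517.2689819335938, -208.6317901611328), (191.0607147216797, 95.3935317993164), 83.64431762695312)
kn 170
[[ 581. -127.  116.]
 [ 583. -136.  108.]
 [ 580. -129.  107.]
 [ 580. -135.  111.]
 [ 579. -127.   99.]
 [ 578. -133.  109.]
 [ 577. -140.  111.]
 [ 578. -172.  108.]
 [ 580. -181.  102.]
 [ 576. -129.  105.]
 [ 575. -136.  109.]
 [ 576. -168.  104.]
 [ 576. -175.  108.]
 [ 576. -182.  109.]
 [ 573. -131.  105.]
 [ 573. -138.  109.]
 [ 573. -170.  107.]
 [ 574. -178.  103.]
 [ 572. -128.   98.]
 [ 571. -133.  107.]]
s 355 z pct [21.8 47.8 51.9 54.4 58.2]
px centro
[... 306 characters left out ...]
       14]), array([  0,   5,  10,  15,  20,  25,  30,  35,  40,  45,  50,  55,  60,
        65,  70,  75,  80,  85,  90,  95, 100, 105, 110, 115]))
rim z 84.1655195706121 ((520.6305541992188, -208.06015014648438), (194.7494354248047, 91.6820068359375), 86.05186462402344)
kn 146
[[ 563. -306.  104.]
 [ 560. -300.  105.]
 [ 559. -289.  110.]
 [ 552. -294.  109.]
 [ 557. -284.  110.]
 [ 549. -286.  111.]
 [ 562. -299.   94.]
 [ 550. -289.  105.]
 [ 561. -294.   95.]
 [ 552. -294.   97.]
 [ 551. -293.   95.]
 [ 563. -260.  108.]
 [ 561. -254.  110.]
 [ 566. -251.  107.]
 [ 557. -252.  109.]
 [ 568. -248.  104.]
 [ 559. -249.  107.]
 [ 555. -263.   98.]
 [ 564. -254.   98.]
 [ 555. -256.   99.]]
```

```bash
python3 - <<'E'
from h import *
T=load('top0.npz');S=load('side0.npz')
for n,I in (('t',T),('s',S)):
    B=cloud(I).reshape(-1,3)
    b=B[(B[:,0]>370)&(B[:,0]<800)&(B[:,1]>-340)&(B[:,1]<-80)]
    rim=b[(b[:,2]>82)&(b[:,2]<88)];print(n,len(rim),cv2.minAreaRect(rim[:,:2].astype(np.float32)))
# handle outline ends in both views; box bright rim contour in top
for n,I,(x0,y0,x1,y1) in [('t',T,(220,220,320,296)),('s',S,(270,245,345,305))]:
    m=red(I).astype(np.uint8);k=np.zeros_like(m);k[y0:y1,x0:x1]=1;m*=k
    P=cloud(I)
    if n=='s': m*=((P[...,2]>44)).astype(np.uint8)
    print(n,cv2.minAreaRect(cv2.findNonZero(m)),cv2.boxPoints(cv2.minAreaRect(cv2.findNonZero(m))).round(1).tolist())
# dark knuckles
for n,I,(x0,y0,x1,y1) in [('t',T,(395,210,490,235)),('s',S,(325,115,375,168)),('tl',T,(235,220,320,258)),('sl',S,(265,245,330,300))]:
    h=cv2.cvtColor(I['color'],cv2.COLOR_RGB2HSV);m=((h[...,1]<70)&(h[...,2]<125)).astype(np.uint8)
    k=np.zeros_like(m);k[y0:y1,x0:x1]=1;m*=k
    N,L,st,c=cv2.connectedComponentsWithStats(m)
    print(n,[(st[i].tolist(),c[i].round(1).tolist()) for i in range(1,N) if st[i][4]>8])
def c(I,x0,y0,w,h):return cv2.resize(I['color'][y0:y0+h,x0:x0+w,::-1],(800,600),interpolation=cv2.INTER_NEAREST)
cv2.imwrite('pics/z1.png',c(T,380,205,120,90));cv2.imwrite('pics/z2.png',c(S,322,115,100,75))
E
```

```text
t 415 ((488.2870788574219, -205.2134246826172), (190.6134033203125, 153.76760864257812), 83.64049530029297)
s 312 ((486.1126403808594, -203.70852661132812), (195.68556213378906, 157.00958251953125), 83.71363830566406)
t ((269.1513366699219, 261.00811767578125), (48.965293884277344, 5.514110088348389), 17.10272979736328) [[244.89999389648438, 256.3999938964844], [246.60000610351562, 251.1999969482422], [293.3999938964844, 265.6000061035156], [291.70001220703125, 270.79998779296875]]
s ((316.2500305175781, 277.7500305175781), (7.0710673332214355, 47.37614822387695), 45.0) [[297.0, 292.0], [330.5, 258.5], [335.5, 263.5], [302.0, 297.0]]
t [([406, 215, 25, 10, 106], [418.3, 219.5]), ([453, 221, 15, 8, 62], [459.5, 224.6]), ([398, 223, 5, 12, 41], [400.1, 229.1]), ([469, 223, 11, 8, 54], [475.2, 226.3]), ([404, 224, 74, 11, 387], [438.2, 229.8])]
s [([347, 115, 28, 28, 424], [359.7, 125.8]), ([338, 148, 6, 11, 44], [340.9, 152.0]), ([331, 156, 6, 12, 45], [333.9, 160.5]), ([370, 161, 5, 4, 16], [372.1, 162.8])]
tl [([247, 224, 17, 18, 167], [255.7, 232.1]), ([292, 237, 16, 18, 168], [299.8, 245.5])]
sl [([305, 252, 18, 13, 137], [312.9, 257.5]), ([272, 281, 20, 15, 161], [280.8, 287.1])]
```

View pics/z1.png

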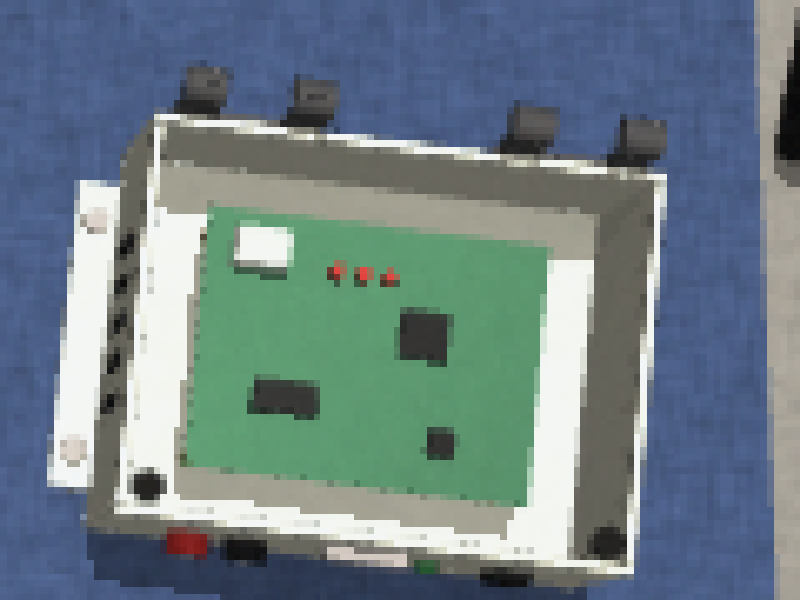

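View pics/z2.png

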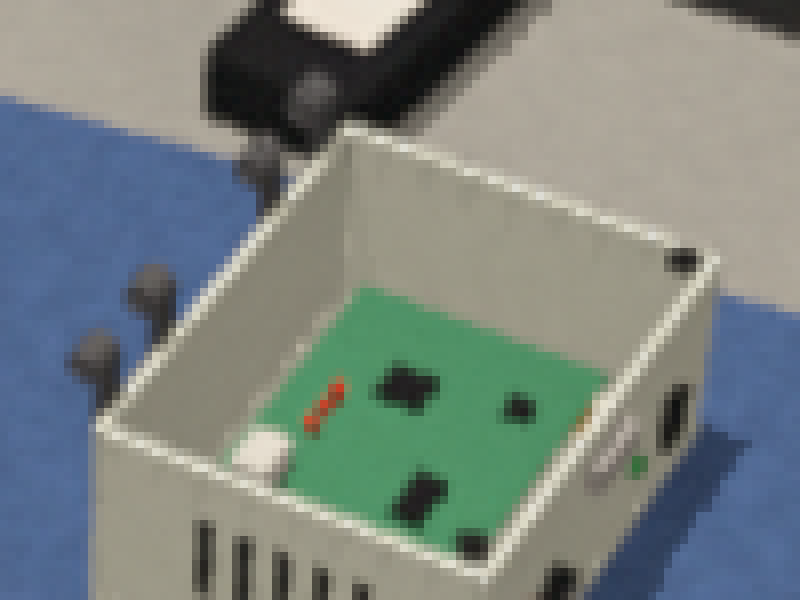

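The top crop shows rim corners at (158,118), (664,178), (633,575) and (116,513). The side crop shows the same four at (97,422), (345,126), (718,262) and (485,578). The knuckle pairs stand along the rear edge. Triangulating now.

```bash
python3 - <<'E'
from h import *
T=load('top0.npz');S=load('side0.npz')
tc=[(158,117),(665,178),(633,577),(115,514)];sc=[(97,422),(345,126),(718,262),(485,578)]
P=[];Z=[]
for a,b in zip(tc,sc):
    ua=(a[0]/6.667-.5+380,a[1]/6.667-.5+205);ub=(b[0]/8-.5+322,b[1]/8-.5+115)
    p,e=tri(T,ua,S,ub);P.append(p);print(p.round(1),'gap',e.round(1),'top@85',onz(T,*ua,85)[:2].round(1),'side@85',onz(S,*ub,85)[:2].round(1))
P=np.array(P);print('sides',[np.linalg.norm(P[i]-P[(i+1)%4]).round(1) for i in range(4)])
loc=np.array([[75,95],[75,-95],[-75,-95],[-75,95]],float)
def fit(L,Q):
    M=L-L.mean(0);N=Q-Q.mean(0);th=np.arctan2((M[:,0]*N[:,1]-M[:,1]*N[:,0]).sum(),(M*N).sum());R=np.array([[np.cos(th),-np.sin(th)],[np.sin(th),np.cos(th)]]);return th,Q.mean(0)-R@L.mean(0),R
th,t,R=fit(loc,P[:,:2]);print('box yaw deg',np.degrees(th),t)
bl=R@[83,60]+t;br=R@[83,-60]+t;print('hinges',bl,br)
tgt=R@[3,0]+t;print('handle target',tgt)
# lid handle: rects ends
tb=np.array([[244.9,256.4],[246.6,251.2],[293.4,265.6],[291.7,270.8]]);sb=np.array([[297.,292],[330.5,258.5],[335.5,263.5],[302,297]])
E1,_=tri(T,tb[:2].mean(0),S,sb[[0,3]].mean(0));E2,_=tri(T,tb[2:].mean(0),S,sb[1:3].mean(0))
print(E1,E2,np.linalg.norm(E1-E2),(E1+E2)/2,'yaw',np.degrees(np.arctan2(-(E1-E2)[0],(E1-E2)[1])))
a=onz(T,*tb[:2].mean(0),54);b=onz(T,*tb[2:].mean(0),54);print('top@54',(a+b)/2,np.linalg.norm(a-b),np.degrees(np.arctan2(-(a-b)[0],(a-b)[1])))
E
```

```text
[ 567.9 -119.8   88.9] gap 1.6 top@85 [ 569.4 -120.2] side@85 [ 568.7 -123.8]
[ 548.2 -307.4   84.3] gap 1.0 top@85 [ 548.6 -307.1] side@85 [ 547.4 -306.7]
[ 400.9 -291.9   81.7] gap 1.3 top@85 [ 401.4 -290.8] side@85 [ 399.4 -288.2]
[ 421.4 -102.7   86.9] gap 1.2 top@85 [ 422.1 -102.8] side@85 [ 421.3 -104.7]
sides [np.float64(188.7), np.float64(148.1), np.float64(190.4), np.float64(147.5)]
box yaw deg -6.178676072737644 [ 484.60506171 -205.441173  ]
hinges [ 573.58068328 -154.72294388] [ 560.665161   -274.02587462]
handle target [ 487.58763498 -205.76406106]
[489.83369396 271.37100993  44.40135296] [454.55798034 152.44837263  50.18132708] 124.17881354594746 [472.19583715 211.90969128  47.29134002] yaw -16.521799996714662
top@54 [472.46449742 211.46732774  54.        ] 123.02785168381601 -16.478632711735727
```

```bash
cat >> h.py <<'E'
from scipy.spatial.transform import Rotation as Ro
def need(pos,yaw):
    """target TCP pos; lid yaw deg (tool z along lid x, nearest sign); tool y down"""
    from workcell import ctrl
    o=ctrl.get_obs();R=Ro.from_rotvec(o['orientation']).as_matrix()
    y=np.array([0,0,-1.]);best=None
    for s in (1,-1):
        a=np.radians(yaw);z=s*np.array([np.cos(a),np.sin(a),0]);G=np.stack([np.cross(y,z),y,z],1)
        w=Ro.from_matrix(R.T@G).as_rotvec()
        if best is None or np.linalg.norm(w)<np.linalg.norm(best):best=w
    d=R.T@(np.asarray(pos,float)-o['ee_pos'])
    print('t',round(o['t'],2),'pos',o['ee_pos'].round(1),'F',o['ft_force'].round(1),'M',o['moment'].round(2),'w',round(o['width'],1),'q',o['qpos'].round(2))
    print('R',R.round(3).tolist());print('shift cm',(d/10).round(2),'turn',best.round(4))
E
python3 -c "
from h import *
need([471.7,212,190],-16.5);need([471.7,212,28],-16.5)"
```

```text
t 0.1 pos [ 264.8 -565.5  185.4] F [0.3 0.5 0.5] M [ 0.01 -0.02 -0.  ] w 87.6 q [-1.15  0.42  1.63  0.    1.09 -0.02]
R [[-0.906, -0.001, 0.424], [-0.424, 0.001, -0.906], [-0.0, -1.0, -0.001]]
shift cm [-51.7   -0.37 -61.65] turn [ 1.30e-03 -8.45e-01 -6.00e-04]
t 0.1 pos [ 264.8 -565.5  185.4] F [0.3 0.5 0.5] M [ 0.01 -0.02 -0.  ] w 87.6 q [-1.15  0.42  1.63  0.    1.09 -0.02]
R [[-0.906, -0.001, 0.424], [-0.424, 0.001, -0.906], [-0.0, -1.0, -0.001]]
shift cm [-51.7   15.83 -61.63] turn [ 1.30e-03 -8.45e-01 -6.00e-04]
```

```bash
python3 -m jog '[[1,[-51.7,-0.4,-61.6],[0,-0.845,0]],[1,[-51.7,-0.4,-61.6],[0,-0.845,0]],[1,[-51.7,-0.4,-61.6],[0,-0.845,0]],[1,[-51.7,-0.4,-61.6],[0,-0.845,0]],[1,[-51.7,-0.4,-61.6],[0,-0.845,0]],[1,[-51.7,-0.4,-61.6],[0,-0.845,0]],[1,[-51.7,-0.4,-61.6],[0,-0.845,0]],[1,[-51.7,-0.4,-61.6],[0,-0.845,0]]]'
python3 -c "
from h import *
need([471.7,212,190],-16.5)"
```

```text
t: 0.9
ee_pos: [367.9, -177.6, 188.1]
orientation: [-1.059, 1.418, -1.419]
ft_force: [1.1, 0.2, -0.2]
width: 88.0
t 0.9 pos [ 367.9 -177.6  188.1] F [ 1.1  0.2 -0.2] M [-0.07 -0.09 -0.02] w 88.0 q [-0.48  0.09  2.08  0.    0.97 -0.19]
R [[-0.284, 0.0, 0.959], [-0.959, -0.0, -0.284], [-0.0, -1.0, 0.0]]
shift cm [-40.31  -0.19  -1.14] turn [-0.0002 -0.0005 -0.    ]
```

```bash
python3 -m jog '[[1,[-40.3,0,-1.2],[0,0,0]],[1,[-40.3,0,-1.2],[0,0,0]],[1,[-40.3,0,-1.2],[0,0,0]],[1,[-40.3,0,-1.2],[0,0,0]],[1,[-40.3,0,-1.2],[0,0,0]],[1,[-40.3,0,-1.2],[0,0,0]],[1,[-40.3,0,-1.2],[0,0,0]],[1,[-40.3,0,-1.2],[0,0,0]]]'
python3 -c "
from h import *
need([471.7,212,100],-16.5)"
```

```text
t: 1.7
ee_pos: [470.0, 209.4, 187.9]
orientation: [-1.06, 1.418, -1.418]
ft_force: [1.1, -0.7, -0.2]
width: 87.8
t 1.7 pos [470.  209.4 187.9] F [ 1.1 -0.7 -0.2] M [ 0.01 -0.1   0.03] w 87.8 q [ 0.4   0.26  1.87 -0.    1.01  0.68]
R [[-0.284, -0.0, 0.959], [-0.959, -0.0, -0.284], [0.0, -1.0, -0.0]]
shift cm [-0.3   8.79  0.09] turn [0.0002 0.0005 0.0003]
```

```bash
python3 -m jog '[[1,[0,4.5,0],[0,0,0]],[1,[0,8.8,0],[0,0,0]],[1,[0,8.8,0],[0,0,0]]]'
python3 -c "
from h import *
need([471.7,212,28],-16.5)
t=grab('top','top1');s=grab('side','side1')
cv2.imwrite('pics/c1.png',np.hstack([cv2.resize(t['color'][210:310,210:330,::-1],(400,333)),cv2.resize(s['color'][200:320,250:394,::-1],(400,333))]))"
```

```text
t: 2.0
ee_pos: [465.7, 205.9, 95.2]
orientation: [-1.071, 1.422, -1.417]
ft_force: [0.5, 0.3, -0.3]
width: 87.8
t 2.0 pos [465.7 205.9  95.2] F [ 0.5  0.3 -0.3] M [-0.04 -0.05  0.09] w 87.8 q [ 0.39  0.39  1.94 -0.    0.82  0.68]
R [[-0.283, -0.01, 0.959], [-0.959, -0.004, -0.283], [0.007, -1.0, -0.008]]
shift cm [-0.8   6.71  0.46] turn [0.0084 0.0011 0.0068]
```

View pics/c1.png

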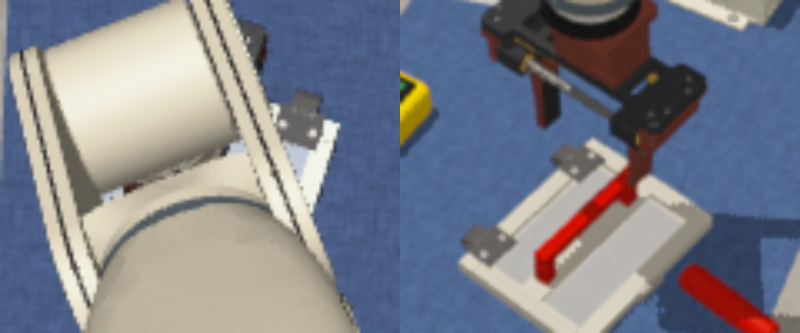

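The side view shows the open fingers straddling the bar's middle. I'll re-read the pose now that it has settled.

```bash
python3 -c "
from h import *
need([471.7,212,28],-16.5)"
```

```text
t 2.1 pos [469.6 206.9 100. ] F [ 0.5 -0.3  0.8] M [ 0.   -0.08 -0.02] w 87.5 q [0.39 0.39 1.94 0.   0.82 0.68]
R [[-0.284, -0.002, 0.959], [-0.959, -0.001, -0.284], [0.001, -1.0, -0.002]]
shift cm [-0.56  7.2   0.07] turn [ 0.0018 -0.0002  0.0014]
```

```bash
python3 -m jog '[[1,[-0.5,3,0.05],[0,0,0]],[1,[-0.5,5.5,0.05],[0,0,0]],[1,[-0.5,7.2,0.05],[0,0,0]],[1,[-0.5,7.2,0.05],[0,0,0]],[1,[-0.5,7.2,0.05],[0,0,0]]]'
python3 -c "
from h import *
need([471.7,212,28],-16.5)"
```

```text
t: 2.6
ee_pos: [473.6, 212.2, 30.1]
orientation: [-1.056, 1.417, -1.419]
ft_force: [0.2, 0.1, 0.3]
width: 88.1
t 2.6 pos [473.6 212.2  30.1] F [0.2 0.1 0.3] M [-0.01 -0.03 -0.03] w 88.1 q [0.4  0.51 1.96 0.   0.67 0.69]
R [[-0.285, 0.003, 0.959], [-0.959, 0.001, -0.285], [-0.002, -1.0, 0.002]]
shift cm [ 0.07  0.2  -0.18] turn [-0.0021 -0.0007 -0.0018]
```

```bash
python3 -m jog '[[0,[0,0.1,0],[0,0,0]],[0,[0,0.1,0],[0,0,0]],[0,[0,0.1,0],[0,0,0]],[0,[0,0.1,0],[0,0,0]],[0,[0,0.1,0],[0,0,0]],[0,[0,0.1,0],[0,0,0]],[0,[0,0.1,0],[0,0,0]],[0,[0,0.1,0],[0,0,0]]]'
python3 -c "
from h import *
need([471.7,212,28],-16.5)"
```

```text
t: 3.4
ee_pos: [472.0, 211.8, 27.0]
orientation: [-1.059, 1.418, -1.418]
ft_force: [-0.8, -0.2, -1.1]
width: 27.3
t 3.4 pos [472.  211.8  27. ] F [-0.8 -0.2 -1.1] M [-0.02 -0.01  0.04] w 27.3 q [0.4  0.52 1.96 0.   0.67 0.69]
R [[-0.284, -0.0, 0.959], [-0.959, -0.0, -0.284], [0.0, -1.0, -0.0]]
shift cm [-0.01 -0.1  -0.03] turn [ 0.0002 -0.0001  0.0001]
```

```bash
python3 -m jog '[[0,[0,0,0],[0,0,0]],[0,[0,0,0],[0,0,0]],[0,[0,0,0],[0,0,0]],[0,[0,0,0],[0,0,0]],[0,[0,0,0],[0,0,0]]]'
python3 -c "
from h import *
need([471.7,212,28],-16.5)"
```

```text
t: 3.9
ee_pos: [472.1, 211.9, 27.1]
orientation: [-1.059, 1.418, -1.418]
ft_force: [0.2, 0.8, 0.5]
width: 0.8
t 3.9 pos [472.1 211.9  27.1] F [0.2 0.8 0.5] M [-0.03 -0.02 -0.  ] w 0.8 q [0.4  0.52 1.96 0.   0.67 0.69]
R [[-0.284, 0.0, 0.959], [-0.959, 0.0, -0.284], [-0.0, -1.0, 0.0]]
shift cm [-0.   -0.09 -0.04] turn [-0.0001 -0.     -0.0001]
```

Width 0.8 mm means it closed on nothing, so I'll look before moving.

```bash
python3 -c "
from h import *
t=grab('top','top2');s=grab('side','side2')
cv2.imwrite('pics/c2.png',np.hstack([cv2.resize(t['color'][210:310,210:330,::-1],(400,333)),cv2.resize(s['color'][230:320,255:363,::-1],(400,333),interpolation=2)]))"
```

```text
(no output)
```

View pics/c2.png

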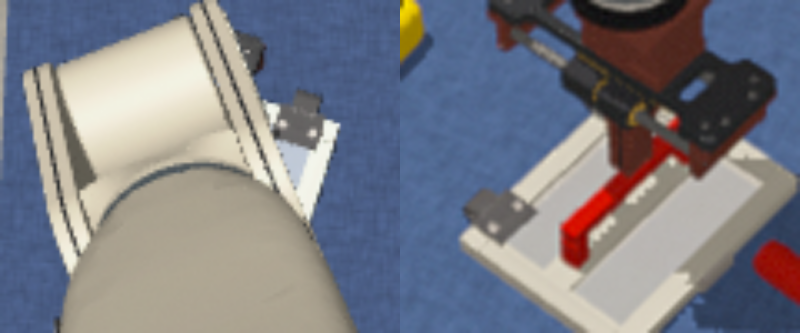

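```bash
python3 -c "
from h import *
s=load('side2.npz');a=load('side1.npz')
cv2.imwrite('pics/c3.png',np.hstack([cv2.resize(a['color'][190:290,270:350,::-1],(400,500),interpolation=2),cv2.resize(s['color'][220:320,270:350,::-1],(400,500),interpolation=2)]))"
```

```text
(no output)
```

View pics/c3.png

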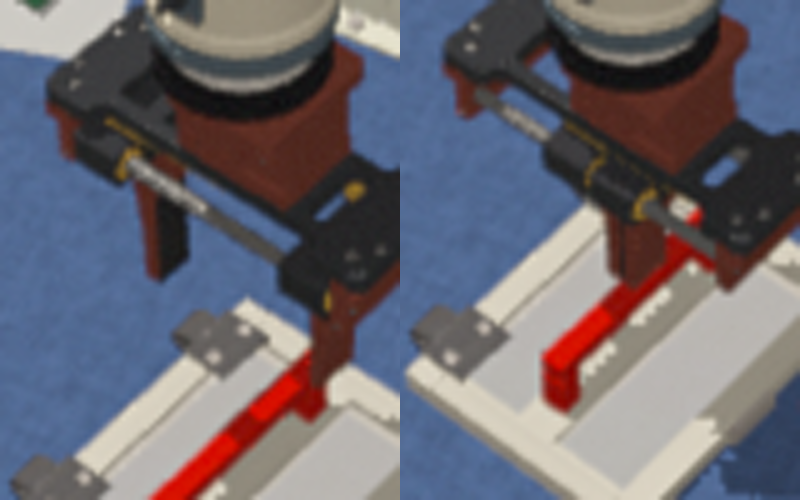

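```bash
python3 -c "
from h import *
s=load('side2.npz');t=load('side0.npz')
for p in ([472,212,27],[472,212,47],[472,212,54]): print(p,proj(s,p))
for n,f in(('side','side0'),('side','side2')):
    I=load(f+'.npz');m=red(I).astype(np.uint8);k=np.zeros_like(m);k[240:305,270:345]=1
    P=cloud(I);m*=k*(P[...,2]>44).astype(np.uint8)
    v,u=np.nonzero(m);print(f,m.sum(),u.min(),u.max(),v.min(),v.max())
    k=np.zeros_like(m);k[262:300,296:314]=1;q=P[(m*k)>0];print(np.median(q,0),q.min(0),q.max(0))
P=cloud(s)
for (u,v) in [(270+55,220+30),(270+47,220+54),(270+48,220+50),(270+46,220+45),(270+44,220+54)]: print((u,v),P[v,u].round(0),s['color'][v,u])
"
```

```text
[472, 212, 27] [316.29308665 282.3959597 ]
[472, 212, 47] [316.21877106 277.42993081]
[472, 212, 54] [316.19237897 275.66631836]
side0 286 299 334 260 296
[479.75371582 252.85281861  52.87633349] [126.73261132 217.50589237  44.14630099] [ 492.66526499  964.44964502 1158.11008892]
side2 238 299 333 240 295
[480.13548584 251.90831379  53.42092054] [469.93123885 220.15760112  45.46140398] [491.8836079  272.42330289  60.11392238]
(325, 250) [438. 239. 198.] [81 40 32]
(317, 274) [465. 223.  77.] [78 40 29]
(318, 270) [463. 222.  93.] [78 39 30]
(316, 265) [454. 251. 150.] [68 38 34]
(314, 274) [472. 223.  74.] [55 35 30]
```

```bash
python3 -c "
from h import *
s=load('side1.npz');P=cloud(s)
print('proj tips',proj(s,[519,192,100]),proj(s,[421,221,100]))
for u in (301,303,305): print(u,[ (v,P[v,u].round(0).tolist()) for v in range(238,250,2)])
for u in (332,335): print(u,[ (v,P[v,u].round(0).tolist()) for v in range(255,272,2)])
s=load('side2.npz');P=cloud(s)
for u in (314,316,318,320): print(u,[ (v,P[v,u].round(0).tolist(),s['color'][v,u].tolist()) for v in range(264,286,2)])
"
```

```text
proj tips [301.28233708 251.34688209] [334.78893397 273.60678444]
301 [(238, [512.0, 203.0, 164.0]), (240, [513.0, 202.0, 155.0]), (242, [514.0, 200.0, 145.0]), (244, [512.0, 205.0, 144.0]), (246, [563.0, 106.0, 4.0]), (248, [561.0, 110.0, 1.0])]
303 [(238, [511.0, 196.0, 156.0]), (240, [512.0, 195.0, 148.0]), (242, [509.0, 202.0, 150.0]), (244, [510.0, 200.0, 140.0]), (246, [559.0, 103.0, 2.0]), (248, [557.0, 106.0, -1.0])]
305 [(238, [509.0, 189.0, 150.0]), (240, [508.0, 192.0, 146.0]), (242, [509.0, 192.0, 139.0]), (244, [557.0, 93.0, 1.0]), (246, [554.0, 101.0, 3.0]), (248, [551.0, 106.0, 2.0])]
332 [(255, [425.0, 230.0, 176.0]), (257, [425.0, 230.0, 169.0]), (259, [425.0, 230.0, 163.0]), (261, [424.0, 231.0, 157.0]), (263, [425.0, 230.0, 147.0]), (265, [424.0, 232.0, 143.0]), (267, [450.0, 167.0, 46.0]), (269, [451.0, 164.0, 33.0]), (271, [451.0, 165.0, 26.0])]
335 [(255, [417.0, 232.0, 182.0]), (257, [417.0, 233.0, 176.0]), (259, [417.0, 232.0, 168.0]), (261, [418.0, 228.0, 156.0]), (263, [418.0, 229.0, 150.0]), (265, [417.0, 231.0, 146.0]), (267, [447.0, 155.0, 33.0]), (269, [
[... 1298 characters left out ...]
, 223.0, 71.0], [113, 34, 27]), (278, [466.0, 215.0, 52.0], [143, 9, 0]), (280, [465.0, 218.0, 47.0], [145, 87, 76]), (282, [472.0, 201.0, 15.0], [210, 203, 186]), (284, [470.0, 206.0, 14.0], [204, 196, 180])]
320 [(264, [460.0, 217.0, 110.0], [73, 44, 36]), (266, [459.0, 218.0, 105.0], [77, 38, 30]), (268, [461.0, 213.0, 91.0], [77, 39, 31]), (270, [462.0, 212.0, 82.0], [77, 38, 30]), (272, [461.0, 213.0, 75.0], [77, 40, 32]), (274, [462.0, 211.0, 65.0], [114, 33, 25]), (276, [466.0, 203.0, 45.0], [145, 11, 3]), (278, [464.0, 209.0, 45.0], [143, 64, 54]), (280, [471.0, 193.0, 13.0], [212, 203, 187]), (282, [468.0, 200.0, 15.0], [201, 195, 179]), (284, [466.0, 203.0, 12.0], [143, 137, 124])]
```

The depth image puts the fingertips at z ≈ 67 when the state says 27, and at ≈ 139 when it said 100. They closed above the bar without touching it. So the real finger ends sit about 39 mm short of the reported TCP, while xy agrees. I'll open, go down part way, and measure the tips again.

```bash
python3 -m jog '[[1,[0,0,0],[0,0,0]],[1,[0,0,0],[0,0,0]],[1,[0,0,0],[0,0,0]],[1,[0,0,0],[0,0,0]],[1,[0,0,0],[0,0,0]],[1,[0,0,0],[0,0,0]],[1,[0,0,0],[0,0,0]],[1,[0,0,0],[0,0,0]]]'
python3 -m jog '[[1,[0,0,0],[0,0,0]],[1,[0,0,0],[0,0,0]],[1,[0,0,0],[0,0,0]],[1,[0,1,0],[0,0,0]],[1,[0,2,0],[0,0,0]],[1,[0,2,0],[0,0,0]],[1,[0,2,0],[0,0,0]]]'
python3 -c "
from h import *
s=grab('side','side3');need([472,212,0],-16.5)
cv2.imwrite('pics/c4.png',cv2.resize(s['color'][220:320,260:360,::-1],(600,600),interpolation=2))
P=cloud(s)
for u in (300,302,304,332,335,337): print(u,[ (v,P[v,u].round(0).tolist()) for v in range(250,296,2) if 410<P[v,u][0]<440 or 500<P[v,u][0]<530][-4:])
"
```

```text
t: 4.8
ee_pos: [472.0, 211.9, 27.1]
orientation: [-1.059, 1.418, -1.418]
ft_force: [-0.8, 0.2, -0.2]
width: 60.6
t: 5.5
ee_pos: [471.5, 211.6, 6.3]
orientation: [-1.06, 1.419, -1.418]
ft_force: [0.3, 0.8, 0.4]
width: 87.9
t 5.55 pos [471.8 211.8   6.7] F [ 0.9 -0.2 -0.6] M [-0.01 -0.06 -0.06] w 87.9 q [ 0.4   0.55  1.96 -0.    0.63  0.69]
R [[-0.284, -0.001, 0.959], [-0.959, -0.0, -0.284], [0.001, -1.0, -0.001]]
shift cm [-0.03  0.67  0.01] turn [0.0006 0.     0.0005]
300 [(282, [515.0, 215.0, 9.0]), (284, [511.0, 222.0, 11.0]), (286, [509.0, 226.0, 10.0]), (288, [507.0, 231.0, 9.0])]
302 [(280, [514.0, 206.0, 7.0]), (282, [509.0, 214.0, 11.0]), (284, [508.0, 217.0, 6.0]), (286, [504.0, 226.0, 12.0])]
304 [(278, [511.0, 200.0, 9.0]), (280, [510.0, 202.0, 4.0]), (282, [506.0, 211.0, 9.0]), (284, [504.0, 215.0, 7.0])]
332 [(288, [422.0, 234.0, 60.0]), (290, [420.0, 238.0, 58.0]), (292, [430.0, 213.0, 11.0]), (294, [429.0, 216.0, 8.0])]
335 [(288, [420.0, 219.0, 42.0]), (290, [427.0, 203.0, 9.0]), (292, [425.0, 207.0, 7.0]), (294, [421.0, 217.0, 14.0])]
337 [(288, [424.0, 195.0, 9.0]), (290, [422.0, 201.0, 9.0]), (292, [420.0, 207.0, 10.0]), (294, [418.0, 210.0, 6.0])]
```

View pics/c4.png

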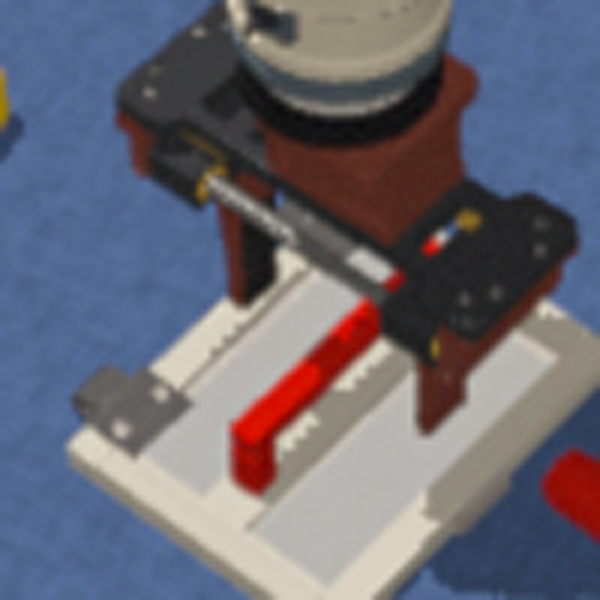

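The open fingers straddle the bar, with tips at z ≈ 46, near crop (240,303) and (430,432). Another 18 mm down gives the intended grasp depth.

```bash
python3 -m jog '[[1,[0,0.8,0],[0,0,0]],[1,[0,1.4,0],[0,0,0]],[1,[0,1.8,0],[0,0,0]],[1,[0,1.8,0],[0,0,0]]]'
python3 -m jog '[[0,[0,0,0],[0,0,0]],[0,[0,0,0],[0,0,0]],[0,[0,0,0],[0,0,0]],[0,[0,0,0],[0,0,0]],[0,[0,0,0],[0,0,0]],[0,[0,0,0],[0,0,0]],[0,[0,0,0],[0,0,0]],[0,[0,0,0],[0,0,0]]]'
python3 -m jog '[[0,[0,0,0],[0,0,0]],[0,[0,0,0],[0,0,0]],[0,[0,0,0],[0,0,0]],[0,[0,0,0],[0,0,0]]]'
python3 -c "
from h import *
s=grab('side','side4');need([472,212,-11],-16.5)
cv2.imwrite('pics/c5.png',cv2.resize(s['color'][220:320,260:360,::-1],(600,600),interpolation=2))
"
```

```text
t: 5.95
ee_pos: [471.5, 211.7, -11.7]
orientation: [-1.06, 1.419, -1.418]
ft_force: [0.8, -0.1, -0.1]
width: 87.7
t: 6.75
ee_pos: [472.0, 211.9, -10.9]
orientation: [-1.059, 1.418, -1.418]
ft_force: [0.2, -0.0, 0.0]
width: 27.3
t: 7.15
ee_pos: [472.1, 211.9, -10.9]
orientation: [-1.059, 1.418, -1.418]
ft_force: [0.8, -0.3, -0.7]
width: 13.5
t 7.2 pos [472.1 211.9 -10.9] F [-0.3 -0.3 -0.2] M [-0.08 -0.17  0.05] w 13.6 q [ 0.4   0.59  1.96 -0.    0.59  0.69]
R [[-0.284, 0.0, 0.959], [-0.959, 0.0, -0.284], [-0.0, -1.0, 0.0]]
shift cm [-0.01  0.01 -0.01] turn [-0.0001  0.0001 -0.0001]
```

View pics/c5.png

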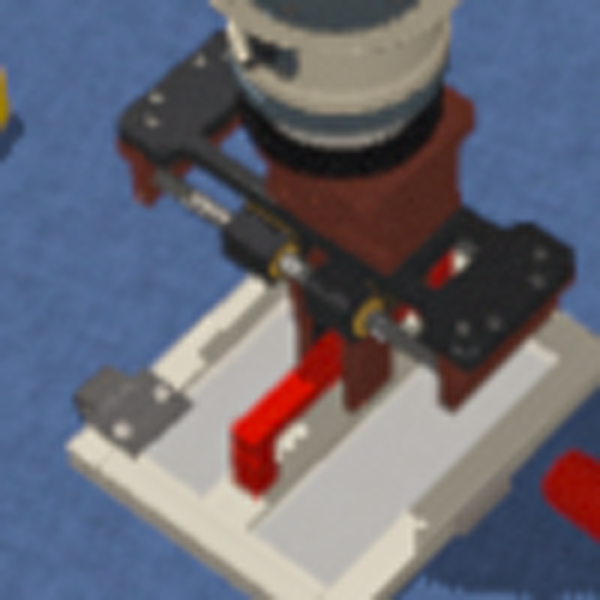

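The bar is held, width 13.5 mm. Lift gently, then check.

```bash
python3 -m jog '[[0,[0,-0.5,0],[0,0,0]],[0,[0,-1.5,0],[0,0,0]],[0,[0,-3,0],[0,0,0]],[0,[0,-5,0],[0,0,0]],[0,[0,-7.5,0],[0,0,0]],[0,[0,-10,0],[0,0,0]],[0,[0,-12,0],[0,0,0]],[0,[0,-13,0],[0,0,0]]]'
python3 -m jog '[[0,[0,-2,0],[0,0,0]],[0,[0,-3.5,0],[0,0,0]],[0,[0,-4,0],[0,0,0]],[0,[0,-4,0],[0,0,0]],[0,[0,-4,0],[0,0,0]],[0,[0,-4,0],[0,0,0]]]'
python3 -c "
from h import *
s=grab('side','side5');need([488,-205.4,160],-6.2)
cv2.imwrite('pics/c6.png',cv2.resize(s['color'][120:320,240:400,::-1],(480,600),interpolation=2))
"
```

```text
t: 8.0
ee_pos: [472.6, 212.2, 121.3]
orientation: [-1.056, 1.417, -1.418]
ft_force: [-0.5, -0.1, -4.7]
width: 13.8
t: 8.6
ee_pos: [471.3, 211.5, 158.0]
orientation: [-1.061, 1.419, -1.418]
ft_force: [0.2, 0.3, -5.4]
width: 13.4
t 8.65 pos [471.4 211.6 158.1] F [-0.3 -0.4 -4.1] M [-0.01 -0.06 -0.01] w 13.9 q [ 0.4   0.3   1.89 -0.    0.95  0.69]
R [[-0.284, -0.002, 0.959], [-0.959, -0.001, -0.284], [0.001, -1.0, -0.001]]
shift cm [39.51 -0.16 13.43] turn [ 0.0015 -0.1797  0.001 ]
```

View pics/c6.png

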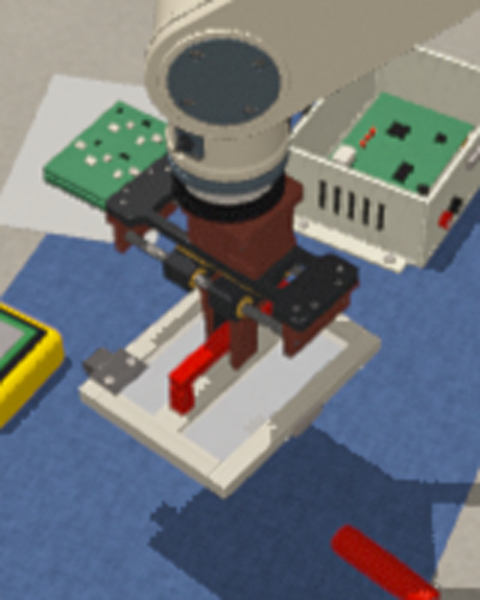

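The lid hangs level and clear of the bench, weighing about 4.5 N. Moving it over the box at height.

```bash
python3 -m jog '[[0,[1,0,0.3],[0,-0.01,0]],[0,[3,0,1],[0,-0.02,0]],[0,[6,0,2],[0,-0.04,0]],[0,[9.5,0,3.2],[0,-0.06,0]],[0,[13,0,4.4],[0,-0.08,0]],[0,[17,0,5.8],[0,-0.1,0]],[0,[21,0,7.1],[0,-0.12,0]],[0,[25,0,8.5],[0,-0.14,0]]]'
python3 -m jog '[[0,[4,0,0.5],[0,-0.02,0]],[0,[8,0,1.5],[0,-0.03,0]],[0,[11,0,2.5],[0,-0.04,0]],[0,[13,0,3],[0,-0.04,0]],[0,[14,0,3],[0,-0.04,0]],[0,[14,0,3],[0,-0.04,0]]]'
python3 -c "
from h import *
need([488,-205.4,160],-6.2)
"
```

```text
t: 9.45
ee_pos: [481.8, -54.1, 158.9]
orientation: [-1.137, 1.317, -1.316]
ft_force: [-0.0, 0.4, -4.7]
width: 14.0
t: 10.05
ee_pos: [490.7, -195.8, 158.6]
orientation: [-1.156, 1.29, -1.289]
ft_force: [-0.1, 0.1, -5.1]
width: 13.3
t 10.05 pos [ 490.7 -195.8  158.6] F [-0.1  0.1 -5.1] M [-0.01 -0.08  0.04] w 13.3 q [-0.4   0.32  1.86 -0.    0.96 -0.29]
R [[-0.109, -0.001, 0.994], [-0.994, 0.0, -0.109], [-0.0, -1.0, -0.001]]
shift cm [ 0.98 -0.14 -0.16] turn [ 0.001  -0.0014 -0.0002]
```

```bash
python3 -m jog '[[0,[0.6,1,-0.1],[0,0,0]],[0,[1,2.5,-0.2],[0,0,0]],[0,[1,3.6,-0.2],[0,0,0]],[0,[1,4,-0.2],[0,0,0]],[0,[1,4,-0.2],[0,0,0]],[0,[1,4,-0.2],[0,0,0]]]'
python3 -c "
from h import *
t=grab('top','top6');s=grab('side','side6');
need([488,-205.4,118],-6.2)
cv2.imwrite('pics/c7.png',cv2.resize(t['color'][195:305,370:510,::-1],(763,600),interpolation=2))
cv2.imwrite('pics/c8.png',cv2.resize(s['color'][70:220,290:450,::-1],(640,600),interpolation=2))
"
```

```text
t: 10.65
ee_pos: [488.8, -204.3, 119.2]
orientation: [-1.156, 1.288, -1.288]
ft_force: [0.4, 0.1, -3.7]
width: 13.7
t 10.75 pos [ 489.  -204.5  119.6] F [ 0.3 -0.6 -4.6] M [-0.04 -0.06  0.04] w 13.8 q [-0.42  0.38  1.89  0.    0.87 -0.31]
R [[-0.107, 0.001, 0.994], [-0.994, -0.0, -0.107], [0.0, -1.0, 0.001]]
shift cm [ 0.1   0.16 -0.09] turn [-0.0009  0.0006  0.0003]
```

View pics/c7.png

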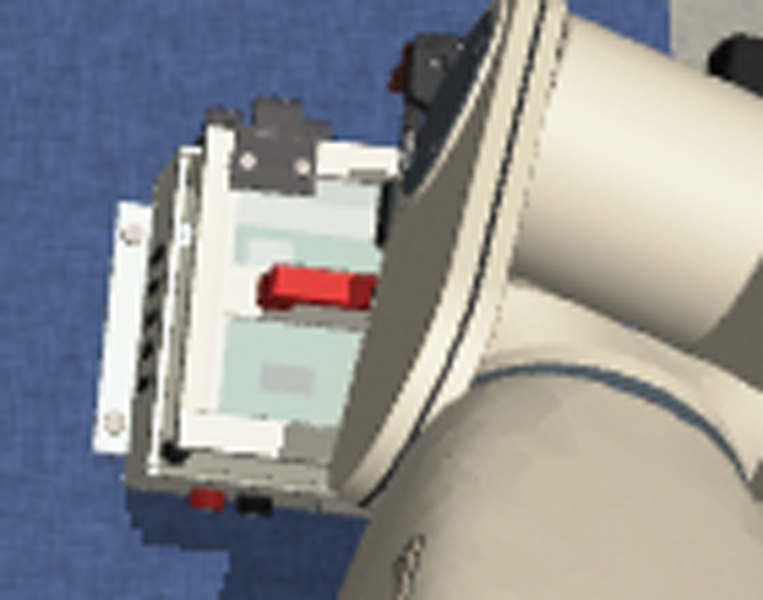

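View pics/c8.png

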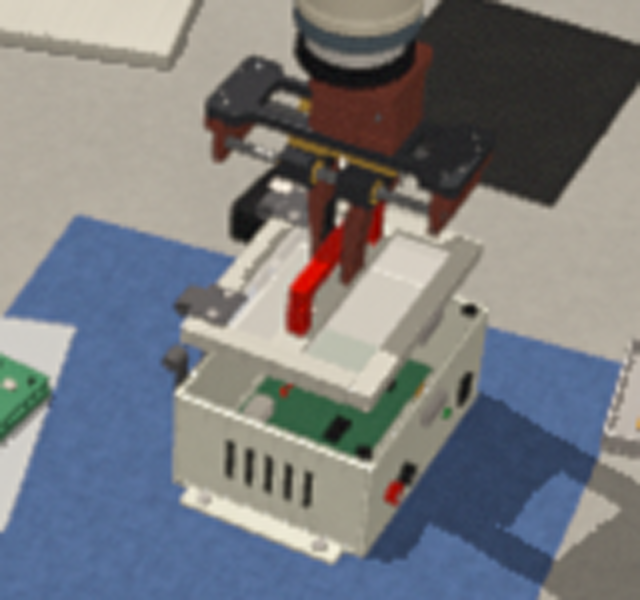

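```bash
python3 - <<'E'
from h import *
T=load('top0.npz');S=load('side0.npz')
# side-view end-face centres (ray onto z=102) -> hinge axis points, local y 87.5,47.5,-32.5,-72.5
q=[(97,355),(153,287),(262,160),(315,95)];Q=[]
for a in q:
    p=onz(S,a[0]/8-.5+322,a[1]/8-.5+115,102);Q.append(p[:2]);
Q=np.array(Q);print('side axis pts',Q.round(1).tolist(),'spacing',np.linalg.norm(np.diff(Q,axis=0),axis=1).round(1),'expect 40 80 40')
# top-view: tops of tubes ~z=109: left/right extents
for a in [(183,229,85),(292,338,92),(510,558,118),(617,665,135)]:
    l=onz(T,a[0]/6.667-.5+380,a[2]/6.667-.5+205,107);r=onz(T,a[1]/6.667-.5+380,a[2]/6.667-.5+205,107);print('top knuckle',((l+r)/2).round(1),np.linalg.norm(l-r).round(1))
for th,t in((-6.18,(484.6,-205.4)),(-6.3,(487.2,-204.5))):
    a=np.radians(th);R=np.array([[np.cos(a),-np.sin(a)],[np.sin(a),np.cos(a)]])
    for y in (87.5,80,47.5,40,-32.5,-40,-72.5,-80): print(y,(R@[83,y]+t).round(1),end=' ')
    print()
E
```

```text
side axis pts [[574.8, -137.7], [570.6, -177.9], [561.1, -256.9], [557.0, -298.7]] spacing [40.4 79.6 42. ] expect 40 80 40
top knuckle [ 577.4 -134.4  107. ] 16.8
top knuckle [ 575.2 -174.1  107. ] 16.8
top knuckle [ 566.5 -253.7  107. ] 17.5
top knuckle [ 560.6 -292.4  107. ] 17.5
87.5 [ 576.5 -127.3] 80 [ 575.7 -134.8] 47.5 [ 572.2 -167.1] 40 [ 571.4 -174.6] -32.5 [ 563.6 -246.6] -40 [ 562.8 -254.1] -72.5 [ 559.3 -286.4] -80 [ 558.5 -293.9] 
87.5 [ 579.3 -126.6] 80 [ 578.5 -134.1] 47.5 [ 574.9 -166.4] 40 [ 574.1 -173.8] -32.5 [ 566.1 -245.9] -40 [ 565.3 -253.4] -72.5 [ 561.7 -285.7] -80 [ 560.9 -293.1]
```

```bash
python3 - <<'E'
from h import *
T=load('top6.npz');S=load('side6.npz')
def dark(I,x0,y0,x1,y1):
    h=cv2.cvtColor(I['color'],cv2.COLOR_RGB2HSV);return h[y0:y1,x0:x1]
cv2.imwrite('pics/c9.png',np.hstack([cv2.resize(T['color'][208:238,400:440,::-1],(800,600),interpolation=0)[:,:400*2]]))
cv2.imwrite('pics/c10.png',cv2.resize(S['color'][135:180,325:385,::-1],(800,600),interpolation=0))
E
```

```text
(no output)
```

View pics/c9.png

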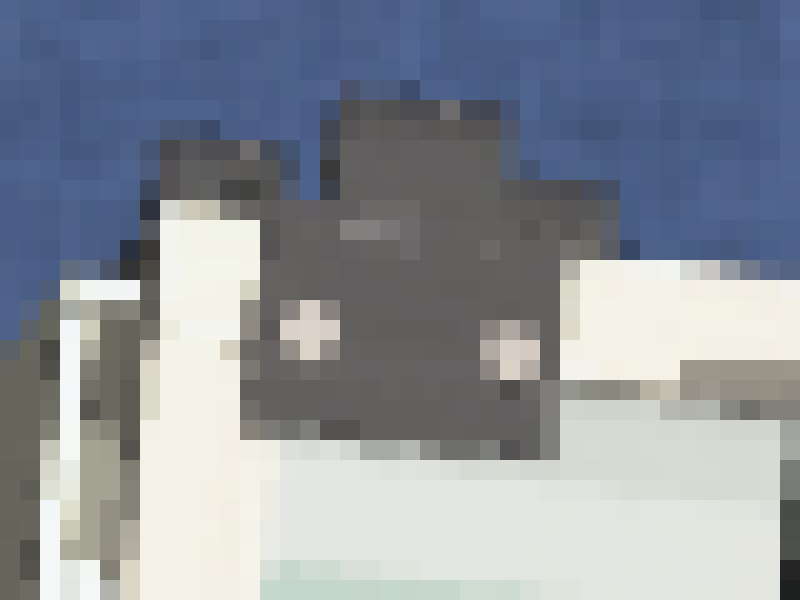

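View pics/c10.png

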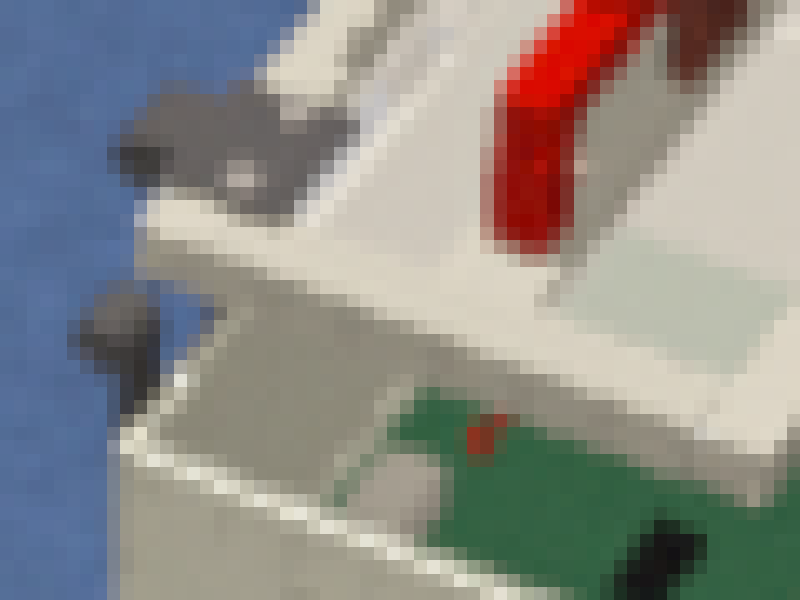

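```bash
python3 - <<'E'
from h import *
T=load('top6.npz')
def ax(u,v,z): p=onz(T,u,v,z);p[0]-=7.14;return p
L=ax(418.6,215.3,102);Rr=ax(467.6,220.8,102);print('box hinge L,R',L.round(1),Rr.round(1),np.linalg.norm(L-Rr).round(1),'yaw',np.degrees(np.arctan2(-(L-Rr)[0],(L-Rr)[1])))
k=ax(420.55,212.2,139.6);print('lid L',k.round(1))
# predict lid L from tool: handle at TCP xy
a=np.radians(-6.2);R=np.array([[np.cos(a),-np.sin(a)],[np.sin(a),np.cos(a)]])
print('lid L from tool',R@[80,60]+[489,-204.5],'R',R@[80,-60]+[489,-204.5])
E
```

```text
box hinge L,R [ 576.3 -155.4  102. ] [ 563.9 -274.6  102. ] 119.8 yaw -5.906758895619565
lid L [ 576.3 -153.2  139.6]
lid L from tool [ 575.01203846 -153.49089062] R [ 562.05211578 -272.78900629]
```

```bash
python3 - <<'E'
from h import *
S=load('side6.npz');T=load('top6.npz')
f=lambda u,v:(325+u/13.333-.5,135+v/13.333-.5)
print('proj lidL end',proj(S,[577.3,-143.3,139.6]),'seen',f(142,152))
print('proj boxL outer end', proj(S,[579.2,-128,102]),'seen tube blob', f(118,330))
# lid rear-left corner top edge: (75-5..)
a=np.radians(-6.2);R=np.array([[np.cos(a),-np.sin(a)],[np.sin(a),np.cos(a)]])
for l,px in (((70,90),(145,215)),((-70,90),(780,455))):
    p=R@l+[489,-204.5]+np.array([1,.3]); print(l,'proj top',proj(S,[*p,119.6+58-33]),'bottom',proj(S,[*p,119.6+58-47]),'seen top',f(*px))
P=cloud(S);u,v=f(400,290);print('left side frame pts z',[P[int(v)+k,int(u)].round(0).tolist() for k in range(-3,3)])
E
```

```text
proj lidL end [333.75961176 146.82279836] seen (335.15026625665644, 145.90028500712518)
proj boxL outer end [330.75139897 160.61779277] seen tube blob (333.3502212555314, 159.25061876546914)
(70, 90) proj top [333.49245324 150.90667916] bottom [333.42256011 154.89745945] seen top (335.37527188179706, 150.6254031350784)
(-70, 90) proj top [380.97960255 168.6085505 ] bottom [380.57637795 172.60047505] seen top (383.0014625365634, 168.62585314632867)
left side frame pts z [[518.0, -142.0, 139.0], [515.0, -133.0, 144.0], [514.0, -130.0, 144.0], [513.0, -129.0, 141.0], [510.0, -120.0, 146.0], [510.0, -121.0, 141.0]]
```

Lid and box knuckles agree with the tool pose. The left lid knuckle measures (576.3,−153.2) against (576.3,−155.4) for the box hinge. Shift 2 mm along −y, lower to just above the knuckles, and look again.

```bash
python3 -m jog '[[0,[0.1,0.4,0],[0,0,0]],[0,[0.2,1,0],[0,0,0]],[0,[0.2,1.6,0],[0,0,0]],[0,[0.2,2,0],[0,0,0]],[0,[0.2,2.1,0],[0,0,0]],[0,[0.2,2.1,0],[0,0,0]],[0,[0.2,2.1,0],[0,0,0]],[0,[0.2,2.1,0],[0,0,0]]]'
python3 -c "
from h import *
T=grab('top','top7');S=grab('side','side7');
need([489,-206.5,82],-6.2)
cv2.imwrite('pics/c11.png',cv2.resize(T['color'][208:238,400:440,::-1],(800,600),interpolation=0))
cv2.imwrite('pics/c12.png',cv2.resize(S['color'][135:180,325:385,::-1],(800,600),interpolation=0))
"
```

```text
t: 11.55
ee_pos: [488.4, -206.6, 98.2]
orientation: [-1.156, 1.288, -1.289]
ft_force: [0.8, -0.6, -4.4]
width: 13.6
t 11.65 pos [ 488.5 -206.7   98.3] F [-0.4  0.2 -3.3] M [-0.03 -0.04  0.03] w 13.5 q [-0.42  0.41  1.9  -0.    0.83 -0.31]
R [[-0.108, 0.0, 0.994], [-0.994, -0.0, -0.108], [0.0, -1.0, 0.0]]
shift cm [-0.02  1.63  0.05] turn [-0.0004  0.0003  0.0001]
```

View pics/c11.png

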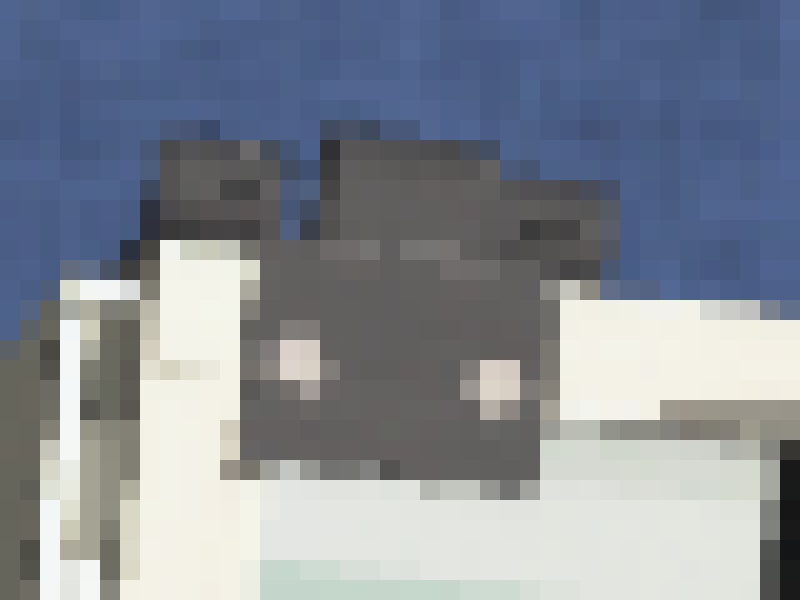

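View pics/c12.png

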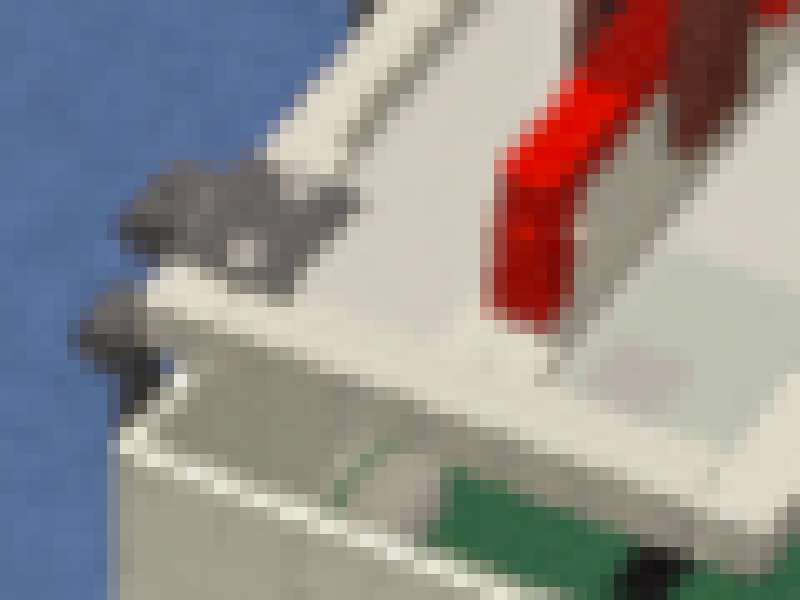

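```bash
python3 - <<'E'
from h import *
T=load('top7.npz')
def ax(u,v,z): p=onz(T,u,v,z);p[0]-=7.14;return p
for u in (420.0,420.4): print('lid L',ax(u,214.25,118.3).round(1))
print('box',ax(418.6,215.3,102).round(1), 'at z of visible tops', onz(T,418.6,217,107).round(1))
g=T['color'].astype(int).sum(2)/3
for v in range(215,221): print(v,g[v,404:434].round(0).astype(int).tolist())
E
```

```text
lid L [ 575.6 -155.8  118.3]
lid L [ 575.6 -156.8  118.3]
box [ 576.3 -155.4  102. ] at z of visible tops [ 578.2 -154.4  107. ]
215 [95, 99, 102, 92, 74, 84, 82, 79, 106, 79, 90, 103, 50, 86, 85, 83, 81, 78, 74, 81, 83, 105, 103, 105, 104, 99, 96, 99, 99, 96]
216 [101, 104, 106, 98, 84, 94, 92, 90, 90, 86, 80, 85, 61, 94, 92, 90, 87, 89, 86, 85, 98, 95, 90, 103, 103, 103, 99, 102, 101, 98]
217 [106, 107, 102, 76, 83, 92, 95, 69, 66, 96, 96, 101, 69, 95, 96, 95, 94, 96, 94, 96, 95, 85, 82, 81, 76, 80, 84, 103, 100, 97]
218 [99, 102, 98, 53, 75, 80, 83, 84, 86, 88, 92, 79, 83, 96, 96, 95, 96, 95, 95, 95, 92, 92, 93, 90, 88, 86, 92, 99, 102, 99]
219 [99, 101, 97, 52, 57, 61, 67, 69, 64, 85, 102, 66, 81, 94, 95, 94, 95, 95, 96, 96, 91, 91, 60, 69, 68, 95, 97, 99, 104, 102]
220 [101, 98, 52, 68, 240, 201, 197, 192, 112, 95, 97, 94, 106, 108, 116, 95, 115, 117, 115, 94, 89, 77, 79, 82, 85, 88, 88, 98, 103, 103]
```

y error is within 1 mm and x about 0.7 mm short. Correct both, then lower slowly while watching the force.

```bash
python3 -m jog '[[0,[-0.06,0.1,0.07],[0,0,0]],[0,[-0.06,0.3,0.07],[0,0,0]],[0,[-0.06,0.5,0.07],[0,0,0]],[0,[-0.06,0.6,0.07],[0,0,0]],[0,[-0.06,0.7,0.07],[0,0,0]],[0,[-0.06,0.7,0.07],[0,0,0]]]'
python3 -m jog '[[0,[0,0.1,0],[0,0,0]],[0,[0,0.2,0],[0,0,0]],[0,[0,0.3,0],[0,0,0]],[0,[0,0.4,0],[0,0,0]],[0,[0,0.5,0],[0,0,0]],[0,[0,0.5,0],[0,0,0]],[0,[0,0.5,0],[0,0,0]]]'
python3 -c "
from h import *
T=grab('top','top8');S=grab('side','side8');
need([489.2,-206,82],-6.2)
cv2.imwrite('pics/c13.png',cv2.resize(T['color'][208:238,400:440,::-1],(800,600),interpolation=0))
cv2.imwrite('pics/c14.png',cv2.resize(S['color'][120:180,325:405,::-1],(800,600),interpolation=2))
"
```

```text
t: 12.25
ee_pos: [488.9, -206.0, 90.9]
orientation: [-1.156, 1.289, -1.288]
ft_force: [-0.3, 1.1, -5.1]
width: 14.1
t: 12.95
ee_pos: [489.0, -206.0, 86.0]
orientation: [-1.156, 1.288, -1.288]
ft_force: [0.3, 0.8, -3.6]
width: 13.6
t 13.05 pos [ 489.1 -206.1   86.1] F [ 0.3 -0.8 -4.3] M [-0.01 -0.04 -0.03] w 13.5 q [-0.42  0.43  1.91  0.    0.81 -0.31]
R [[-0.108, 0.0, 0.994], [-0.994, -0.0, -0.108], [0.0, -1.0, 0.0]]
shift cm [-0.01  0.41  0.01] turn [-0.      0.0002  0.    ]
```

View pics/c13.png

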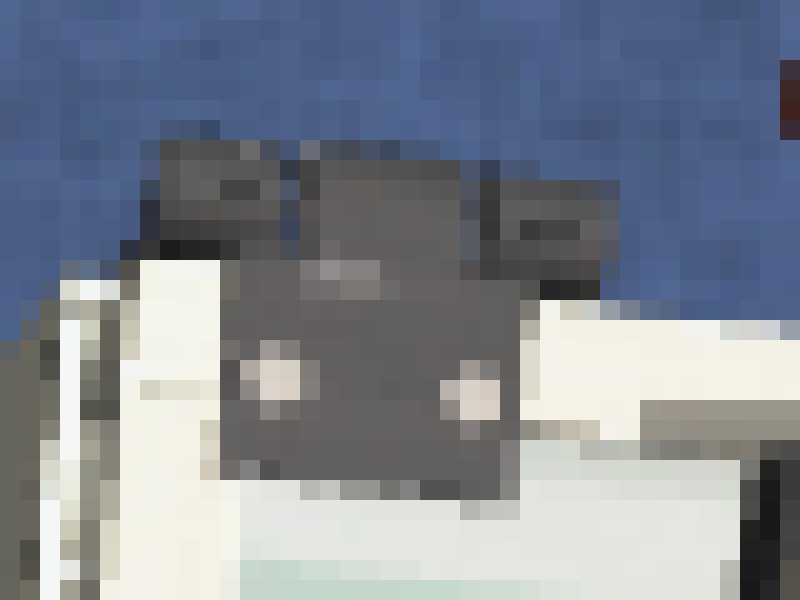

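View pics/c14.png

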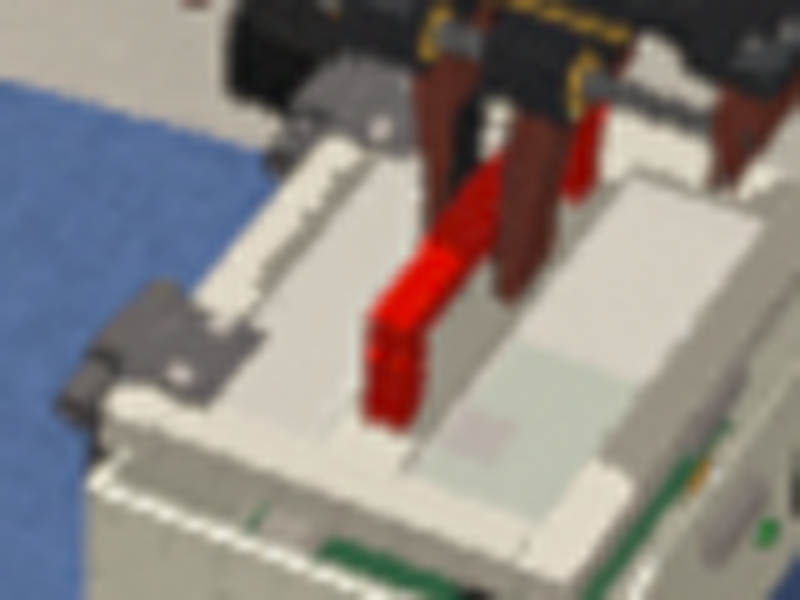

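The knuckle sits between its pair with daylight on both sides: gaps at crop x≈292 and x≈475. The force is just the lid's weight. Final 4 mm down.

```bash
python3 -m jog '[[0,[-0.03,0.1,0],[0,0,0]],[0,[-0.03,0.2,0],[0,0,0]],[0,[-0.03,0.3,0],[0,0,0]],[0,[-0.03,0.4,0],[0,0,0]],[0,[-0.03,0.4,0],[0,0,0]],[0,[-0.03,0.4,0],[0,0,0]],[0,[-0.03,0.4,0],[0,0,0]]]'
python3 -c "
from h import *
T=grab('top','top9');S=grab('side','side9');
need([489.2,-206,82],-6.2)
cv2.imwrite('pics/c15.png',cv2.resize(T['color'][208:238,400:440,::-1],(800,600),interpolation=0))
cv2.imwrite('pics/c16.png',cv2.resize(S['color'][120:180,325:405,::-1],(800,600),interpolation=2))
"
```

```text
t: 13.75
ee_pos: [489.1, -205.8, 82.1]
orientation: [-1.156, 1.288, -1.288]
ft_force: [0.3, 0.6, -5.8]
width: 13.8
t 13.85 pos [ 489.1 -205.8   82.1] F [ 0.3 -0.4 -4.6] M [-0.01 -0.07 -0.04] w 13.8 q [-0.42  0.44  1.91  0.    0.8  -0.31]
R [[-0.108, 0.0, 0.994], [-0.994, -0.0, -0.108], [0.0, -1.0, 0.0]]
shift cm [0.02 0.01 0.01] turn [-0.0001  0.0002  0.    ]
```

View pics/c15.png

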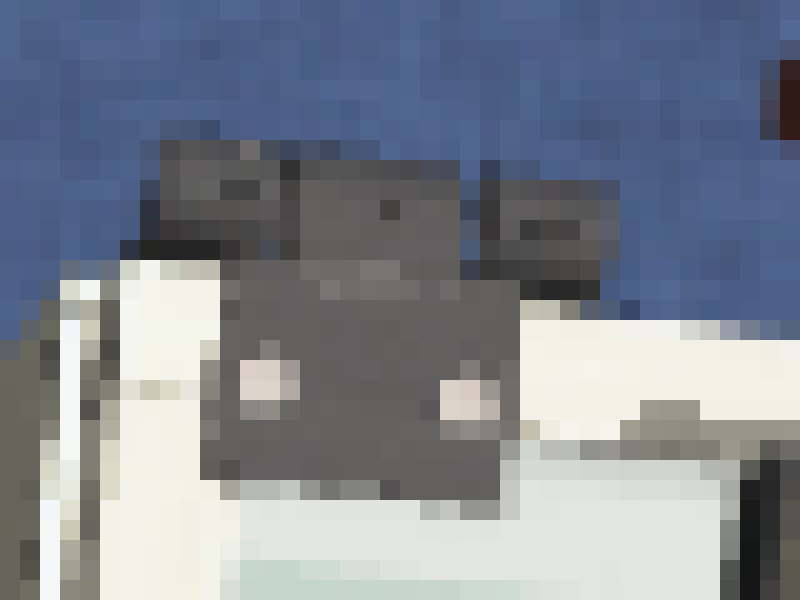

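View pics/c16.png

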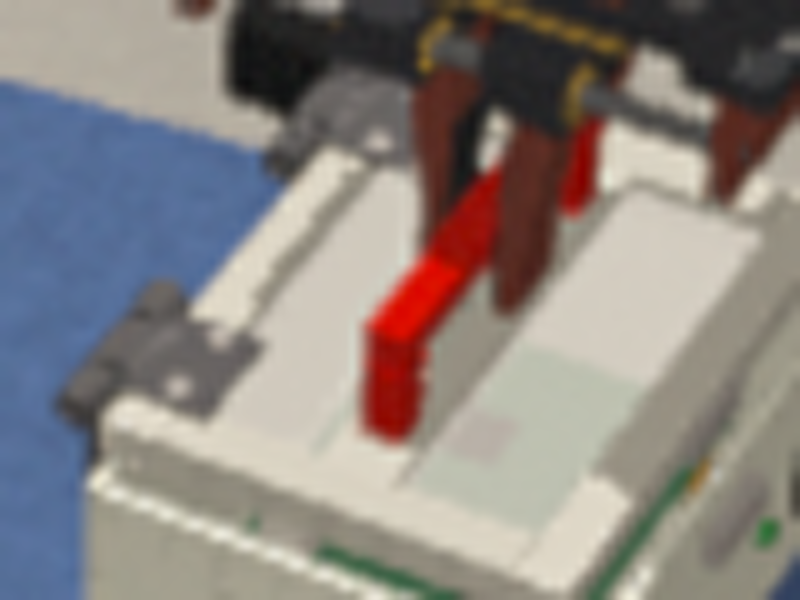

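```bash
python3 - <<'E'
from h import *
T=load('top9.npz');C=T['color'].astype(int)
b=(C[...,2]-C[...,0])  # blueness: cloth ~+65, steel ~0
print('cols',list(range(404,434)))
for v in range(214,222): print(v,b[v,404:434].tolist())
print('top edges')
for u in range(406,432):
    col=np.clip(b[208:222,u]/65,0,1); print(u,(208-.5+col.cumsum()[-1]).round(2),end=' ; ')
S=load('side9.npz');P=cloud(T)
E
```

```text
cols [404, 405, 406, 407, 408, 409, 410, 411, 412, 413, 414, 415, 416, 417, 418, 419, 420, 421, 422, 423, 424, 425, 426, 427, 428, 429, 430, 431, 432, 433]
214 [60, 59, 58, 60, 46, 46, 46, 60, 59, 60, 61, 61, 61, 60, 64, 62, 64, 62, 64, 64, 60, 60, 61, 58, 58, 53, 53, 58, 56, 55]
215 [56, 59, 59, 45, 2, 1, 1, 3, -1, 18, 31, 32, 33, 45, 47, 63, 61, 61, 62, 64, 59, 60, 61, 62, 61, 59, 56, 59, 58, 55]
216 [60, 61, 63, 47, -1, -2, -2, -1, -1, -2, 1, -1, 0, 1, 0, 4, 3, 16, 18, 63, 31, 45, 44, 61, 61, 60, 59, 61, 58, 56]
217 [64, 62, 61, 33, -1, -2, -2, 0, -1, -2, -2, -4, -3, -1, -3, -2, -2, -1, -3, 43, 1, 1, 1, 1, 2, 16, 31, 60, 60, 58]
218 [59, 60, 56, 17, -1, -2, -4, -3, -4, -2, -1, -3, -3, -4, -2, -2, -3, -3, -2, 30, -1, -3, -2, -3, 0, -1, 12, 60, 61, 60]
219 [59, 58, 57, 14, -1, -2, -1, -3, -1, -2, -2, -3, -3, -4, -3, -3, -3, -2, -4, 25, -1, -2, 0, -2, -2, -3, 14, 59, 61, 60]
220 [61, 56, 19, -1, -1, 0, -1, -1, -3, 13, -2, -4, -2, -3, -4, -2, -2, -2, -3, 43, 0, -2, -1, -4, -3, -4, 12, 59, 59, 59]
221 [40, 23, -9, -5, -14, -19, -17, -3, -3, -3, -3, -4, -4, -4, -4, -3, -3, -3, -4, 15, -1, -1, -1, -3, -2, -3, 40, 61, 63, 65]
top edges
406 218.9 ; 407 216.53 ; 408 213.96 ; 409 213.81 ; 410 213.73 ; 411 214.05 ; 412 214.04 ; 413 214.44 ; 414 214.53 ; 415 214.44 ; 416 214.48 ; 417 214.73 ; 418 214.81 ; 419 215.22 ; 420 215.33 ; 421 215.44 ; 422 215.24 ; 423 218.35 ; 424 215.36 ; 425 215.58 ; 426 215.88 ; 427 215.88 ; 428 215.99 ; 429 215.85 ; 430 217.32 ; 431 220.39 ;
```

```bash
python3 -m jog '[[0,[0.03,0,0.01],[0,0,0]],[0,[0.06,0,0.02],[0,0,0]],[0,[0.06,0,0.02],[0,0,0]],[0,[0.06,0,0.02],[0,0,0]]]'
python3 - <<'E'
from h import *
T=grab('top','top10');S=grab('side','side10')
need([489.2,-206.4,82],-6.2)
C=T['color'].astype(int);b=C[...,2]-C[...,0]
for v in range(214,222): print(v,b[v,410:428].tolist())
a=np.radians(-6.2);R=np.array([[np.cos(a),-np.sin(a)],[np.sin(a),np.cos(a)]])
h=np.array([489.2,-206.4]);B=h-R@[3,0]
for n,l,c,z in (('lid RL top',(70,90),h,107),('lid RL bot',(70,90),h,93),('lid FL top',(-70,90),h,107),('lid FL bot',(-70,90),h,93),('box RL rim',(75,95),B,85),('box FL rim',(-75,95),B,85),('handle L end top',(0,62),h,147)):
    p=R@l+c; print(n,((proj(S,[*p,z])-[325-.5,120-.5])*10).round(0))
cv2.imwrite('pics/c17.png',cv2.resize(S['color'][120:180,325:405,::-1],(800,600),interpolation=0))
E
```

```text
t: 14.25
ee_pos: [489.2, -206.4, 82.1]
orientation: [-1.156, 1.288, -1.288]
ft_force: [0.0, -1.0, -3.8]
width: 13.8
t 14.35 pos [ 489.2 -206.4   82.1] F [-0.1 -0.3 -4.9] M [-0.03 -0.08  0.03] w 13.8 q [-0.42  0.44  1.91  0.    0.8  -0.31]
R [[-0.108, 0.0, 0.994], [-0.994, -0.0, -0.108], [0.0, -1.0, 0.0]]
shift cm [ 0.    0.01 -0.  ] turn [-0.0001  0.0002  0.    ]
214 [46, 60, 58, 60, 62, 60, 62, 59, 63, 63, 64, 63, 64, 63, 60, 60, 60, 59]
215 [2, 3, -2, 19, 46, 33, 32, 46, 47, 49, 60, 62, 61, 64, 59, 60, 60, 63]
216 [-2, -2, -3, -2, 17, 1, -1, 0, 2, 1, 2, 0, 16, 32, 30, 46, 44, 60]
217 [-2, -1, -1, -2, 14, 0, -2, -2, -4, -2, -4, -3, -2, 27, 0, 1, 0, 2]
218 [-4, -3, -4, -3, -1, -1, -3, -4, -3, -3, -2, -2, -2, 15, -1, -3, -2, -2]
219 [-2, -2, -2, -2, 13, -3, -3, -3, -3, -3, -2, -2, -3, 11, -1, -2, 0, -2]
220 [-1, -1, -2, 13, 15, -5, -4, -3, -4, -3, -3, -2, -2, 27, 0, -2, -2, -4]
221 [-18, -4, -3, -2, -3, -4, -4, -4, -3, -3, -3, -4, -3, 1, -2, 0, -1, -2]
lid RL top [ 94. 416.]
lid RL bot [ 93. 454.]
lid FL top [560. 593.]
lid FL bot [556. 631.]
box RL rim [ 78. 484.]
box FL rim [573. 675.]
handle L end top [379. 329.]
```

View pics/c17.png

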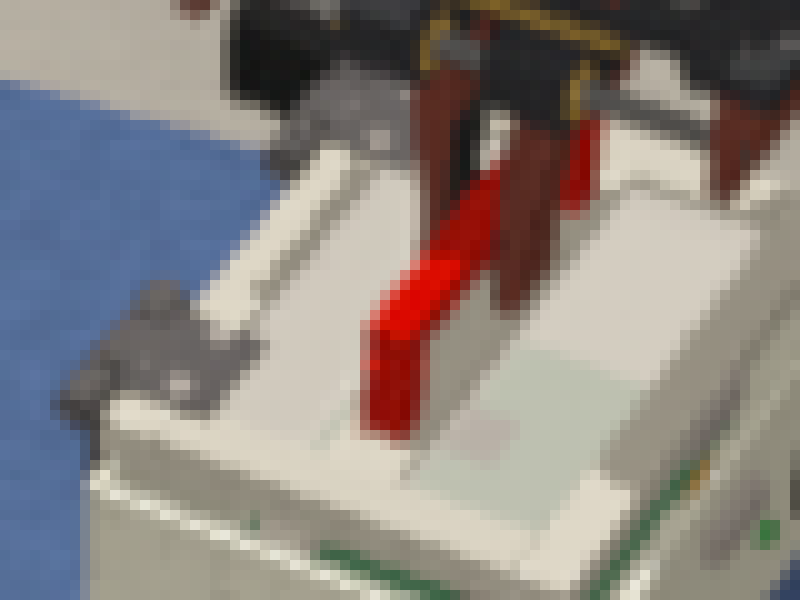

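```bash
python3 - <<'E'
from h import *
a=np.radians(-6.2);R=np.array([[np.cos(a),-np.sin(a)],[np.sin(a),np.cos(a)]]);h=np.array([489.2,-206.4])
for n in('side','top'):
    I=load(n+'10.npz');P=cloud(I).reshape(-1,3);c=I['color'].reshape(-1,3).astype(int)
    L=(P[:,:2]-h)@R
    fr=(np.abs(L[:,0])<68)&(np.abs(L[:,1])<88)&((np.abs(L[:,0])>58)|(np.abs(L[:,1])>78))&(abs(P[:,2]-107)<9)&(c.min(1)>150)
    A=np.c_[L[fr],np.ones(fr.sum())];k=P[fr,2]
    s=np.linalg.lstsq(A,k,rcond=None)[0];print(n,fr.sum(),'slope deg x,y',np.degrees(s[:2]).round(2),'z0',s[2].round(1),'resid',(k-A@s).std().round(1),'y range',L[fr].min(0).round(0),L[fr].max(0).round(0))
S=load('side10.npz')
f=lambda p:((proj(S,p)-[324.5,119.5])*10+[13,-11]).round(0)
for y in (90,45,0,-30,-60): print('rear edge pred',y,f([*(R@[70,y]+h),107]))
for y in (70,50,-50,-70): print('lid knuckle',y,f([*(R@[80,y]+h),102]))
for y in (87.5,-72.5,-87.5,-32.5): print('box tube end',y,f([*(R@[80,y]+h),102]))
E
```

```text
side 240 slope deg x,y [-0.09  0.15] z0 106.9 resid 2.4 y range [-68. -87.] [68. 88.]
top 331 slope deg x,y [0.11 0.21] z0 107.0 resid 2.8 y range [-68.   9.] [68. 88.]
rear edge pred 90 [107. 405.]
rear edge pred 45 [186. 310.]
rear edge pred 0 [263. 217.]
rear edge pred -30 [313. 157.]
rear edge pred -60 [361.  99.]
lid knuckle 70 [110. 364.]
lid knuckle 50 [145. 322.]
lid knuckle -50 [313. 121.]
lid knuckle -70 [346.  82.]
box tube end 87.5 [ 79. 401.]
box tube end -72.5 [350.  78.]
box tube end -87.5 [373.  49.]
box tube end -32.5 [285. 155.]
```

The lid is level within about 0.2° with its top at z = 107 as wanted, both sides of the left knuckle show equal gaps, and the right hinge matches its prediction. One still settling move, then hand in.

```bash
python3 -m jog '[[0,[0,0,0],[0,0,0]],[0,[0,0,0],[0,0,0]],[0,[0,0,0],[0,0,0]],[0,[0,0,0],[0,0,0]]]'
python3 -c "
from workcell import ctrl
o=ctrl.get_obs();print(o['ee_pos'],o['ft_force'],o['width'],abs(o['qvel']).max());print(ctrl.close_job())"
```

```text
t: 14.75
ee_pos: [489.2, -206.4, 82.1]
orientation: [-1.156, 1.288, -1.288]
ft_force: [-0.2, 0.6, -5.3]
width: 13.9
[ 489.2030501  -206.36561166   82.07333842] [-0.1735406   0.56070791 -5.34999787] 13.930010316954634 0.0012501443636900162
the job is handed in; nothing more can be done
None
```

The lid is being held in its fitted position over the box: both hinge knuckles between their pairs, level and still, with its weight on the gripper. I handed the job in like that at about 14.8 s.

**Last checks**
- **Height and level:** the lid's top is at z ≈ 107 mm as intended, and its tilt is no more than 0.2° in both views.
- **Left hinge:** the knuckle has nearly equal gaps on both sides. Its rear edge was within about 0.25 mm of the box's knuckles, and I trimmed that out.
- **Right hinge:** the arm hides it from above. I checked it only in the side view, where it matches its predicted place, and by the matching yaw. The box yaw estimates differed between −5.9° and −6.4°; I used −6.2°.
- **Force:** the wrist carried only the lid's weight, about 4–5 N, with no contact force from the box.

**What disagreed**
- **First grasp:** it closed on air. The images showed the real finger ends about 39 mm short of the reported TCP. I reopened, went that much lower and gripped the bar; nothing was touched or moved in the miss.
- **Side camera:** it reads about 1 px off for both lid and box, so I compared the two only with each other.

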